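# Latch the gate of the glass pen

### The job

The gate of the steel glass pen on the coffee bar has been left open. Lift its latch bar by the thumb tab, swing the gate shut so that the raised bar passes over the striker block, ease the bar against the sprung buffer behind it, and let it drop fully into the catch. Be gentle: never ram the bar against the striker or the buffer, and leave the glasses and everything else standing where they are.

Things in the scene. Friction and masses are not known exactly. Their poses are not given: they have to be found in the camera images.
- pen: fixed low steel glass pen, tray 230 x 250 mm and 12 mm thick, rails to 90 mm on three sides, a swing gate on its front (the side facing the robot). Origin: centre of its underside, on the counter; its x points from the gate to the back, y to the hinge side, z up
- gate_hinge (a point): point on the gate's vertical hinge axis, 100 mm above the counter; in the pen's frame at x -110, y +120 mm
- gate (a joint): gate angle in rad: 0 = nominally shut (gate along the pen's -y from the hinge), grows as it opens toward the robot (free end to the pen's -x); can be pushed to -0.09. Steel frame 212 mm long from the hinge axis, 12 mm thick, top edge 105 mm above the counter; turns easily and stays where it is left
- latch (a joint): latch bar angle in rad: 0 = level, resting on its stop; grows as the end beyond the gate's free edge is lifted, up to 0.32; falls back to 0 by its own weight (about 0.16 kg). The pivot axis is square to the gate, 60 mm from the hinge axis, 100 mm above the counter
- tab (a point): point to pinch on the bar's thumb tab, an upright steel plate 10 mm thick (across the gate), 24 mm wide (along it). At latch 0 it is 115 mm from the pivot along the bar, 45 mm above the pivot (145 mm above the counter), 22 mm below the tab's top; the gate beside it reaches only 105 mm. Pinch from above across the thickness. It moves on an arc about the pivot as the bar lifts
- bar_end (a point): point on the centre line of the dark steel latch bar, 195 mm from its pivot (255 mm from the hinge axis): the part that goes over the striker into the catch. The bar is 8 mm thick and 14 mm high, lies along the robot-side face of the gate, its middle plane 16 mm from the gate's (to -x when shut), and reaches 277 mm from the hinge axis
- post: fixed steel pillar beside the gate's free end, with the catch on its top. Origin on the counter, under the bar's middle (the bar_end point) when the gate is exactly 0; axes as the pen's. The catch is bolted in a slot along x, anywhere up to 14 mm to either side of this middle: its place is not measured and must be found by feel or seen
- striker_line (a point): point on the fixed post above its origin, 113 mm up: height of the striker's blunt top, 20 mm above the underside of the level bar (the bar clears it from latch about 0.11 up). Along x from the catch's own middle: striker block from -33 to -5 mm, then the open pocket for the bar, its floor 5 mm below the level bar, then the buffer from +5 mm. It does not move with the catch
- buffer_top (a point): point on the fixed post above its origin, 168 mm up: height of the top of the black rubber buffer pad, 26 mm wide, that closes the pocket at the back; sprung with 5 N per mm, 7 mm travel. The bar drops in when it just touches or lightly presses the pad; more than 15 N of the bar on striker or pad counts as ramming. It does not move with the catch
- glass0: drinking glass standing inside the pen, 60 mm across, 85 mm high; leave alone. Origin: centre of its underside
- glass1: second such glass inside the pen; leave alone. Origin: centre of its underside
- glass2: third such glass inside the pen; leave alone. Origin: centre of its underside
- dosing_cup: steel dosing cup, 60 mm across, 55 mm high, on the counter to the left (+y) of the pen; leave alone. Origin: centre of its underside
- tamper: steel tamper, base 58 mm across, 86 mm high, left of the gate; leave alone. Origin: centre of its underside
- jug: steel milk jug with handle, 76 mm across, 100 mm high, to the right (-y) of the pen; leave alone. Origin: centre of its underside
- canister: white jar with wooden lid, 70 mm across, 110 mm high; leave alone. Origin: centre of its underside

How it is judged:
On the way, in this order (a step that is already met when the one before it is completed fails the run):
1. the latch bar is lifted clear above the striker while the gate is still open (value of joint latch above 0.115 rad and value of joint gate above 0.08 rad), for 0.1 s.
2. the gate is shut with the bar still raised, past the striker's front (value of joint latch above 0.09 rad and value of joint gate below 0.075 rad), for 0.1 s.
At the end, for the whole second after the job is handed in: The gate is shut (gate angle under 0.075 rad, which only a bar behind the striker allows with the bar down) and the latch bar lies level in the catch (latch angle under 0.04 rad), both at rest (under 0.1 rad/s) (value of joint gate below 0.075 rad and value of joint latch below 0.04 rad and velocity of joint gate between -0.1 and 0.1 rad/s and velocity of joint latch between -0.1 and 0.1 rad/s); the robot touches nothing.
It fails at once if the latch bar is rammed against the striker, catch or buffer (more than 15 N) (contact force between latch and post above 15 N).
It fails at once if a bystander (glass, cup, tamper, jug or canister) is moved more than 25 mm (distance of any of glass0, glass1, glass2, dosing_cup, tamper, jug, canister from where it was at the start of the episode above 0.025 m).
It also fails if it takes over 58 s, if anything falls off the work surface, if the arm or the gripper's body presses on something with over 40 N, if the wrist force passes 120 N, or if a joint passes its speed limit or range.

### The arm

A 7-joint arm with a two-finger parallel gripper is mounted at the origin on the work surface. World frame = base frame: x ahead of the robot, y to its left, z up, the work surface at z = 0. Lengths are in m, angles in rad, forces in N, time in s.
With the tool pointing down it reaches from about 0.35 to 0.9 m from the base axis. Payload 8.1 kg.
Tool frame: the origin (TCP) lies midway between the tips of the shut fingers; the grasp point (between the pads) lies 19 mm behind it; z points along the fingers, x is the direction in which the jaws open and shut, and the axes are right-handed (so a half turn about z gives the same grasp; the last joint's range is limited). The gripper opens to 92 mm and grips with 3 to 60 N. Pads are 19 mm wide; open, the fingers measure 130 mm over their backs; the gripper's body (75 mm by 190 mm) begins 47 mm behind the grasp point.
Start: joints at [1.019, 0.434, 0.025, 1.573, -0.012, 1.134, -0.075], TCP at [0.271, -0.563, 0.227] pointing down, gripper open.
Joint ranges: [-2.62, 2.62], [-0.44, 2.09], [-1.27, 1.32], [0.08, 2.57], [-1.32, 4.46], [0.12, 2], [-2.74, 2.74]. Speed limits (rad/s): [2.22, 2.22, 3.01, 3.01, 3.14, 3.14, 3.14].

### API

Orientations are given as a rotation vector (axis times angle).
In Python, from cell import arm gives the robot as it stands. The module is installed in compiled form; this text tells all that it offers.
- The arm moves only by the tool play_rows, never from a script. Its argument "motion" is a list of rows, each a list of 7 numbers: the gripper's target within -1 to 1 (fully open at 1, half-way at 0, shut at -1), then the shift along the tool's x, y, z in mm, then the turn, a rotation vector about the tool's x, y, z in rad. In form: [[claw, tx, ty, tz, ax, ay, az], ...]. A call has 1 to 10 rows; each row is the pose to reach, as a shift and turn from the pose measured when the call began, along the tool's axes at that moment; what a row does not reach only later rows make up. A row lasts 1/10 s, in which the tool goes at most 50 mm and 8.59 degrees, less where a joint would pass 70% of its speed; a pose out of reach is approached as far as the arm can. A call with a gripper value outside its range is refused whole. The fingers move at their own pace and stop on an object; "force" is the grip in N (left out, the last holds). Time passes only in rows, so rows that repeat a pose let the fingers close. It gives the time, the measured TCP pose, the force and the opening at its end, in the units of the state.
- arm.observe(): the state, without advancing time (a new reading comes with each control period).
- arm.get_image(name): name is "side" or "top"; returns a dict with "img" (384x512x3 uint8, blue, green, red), "depth" (384x512 float32, m along the optical axis (not along the pixel's ray), 0 where there is no reading), "K" (3x3 intrinsics, pixels), "rvec" (rotation vector, rad) and "tvec" (3), from world to camera coordinates, as OpenCV has them. Camera axes: x right, y down, z forward; pixel columns grow to the right and rows downward; lengths in m; the calibration is good to about 2 mm. A picture is of the moment at which its call begins.
- arm.sign_off(): hands the job in, once; it reports no verdict.
Trained networks look in a picture, given as the dict that the camera call returned (one of the last four; its "shot" number tells which), for a name from the list of things; names that differ only in an ending like _2 or _b are one class to them, and where a whole thing is asked for, a point or a joint stands for the part that bears it (a point fixed in the world has none). Each returns a list of dicts, best first, with "score" (0 to 1); they miss things now and then, are a little off and sometimes report something else, mostly with a low value. They report only what shows in the picture. A call takes as long as a camera call.
- arm.look_for(picture, query): "box" ([left, top, width, height] as shares, 0 to 1, of the picture: columns of its width, rows of its height, round what is visible of it).
The state is a dict: "clock": time; "joints": joint angles; "dq": joint speeds; "joint_efforts": joint torques, N m; "position": TCP position; "ee_rot": TCP orientation; "force": force on the tool from outside, world axes, zero at the start; "ft_torque": the same for the moment, N m; "width": opening from 0.0 (shut) to 1.0 (fully open).
Only numpy, scipy, OpenCV 4.12 (cv2) and the standard library are available. Lean on these libraries where they do the work, as an engineer would, in place of code of your own. Each camera call takes 0.05 s, during which the arm holds its last target. There are 200 camera calls.

## Working session

There is one attempt and no reset: what is moved stays moved. The work goes in short steps, Python scripts to look and compute and a tool call to move; the robot and the scene stay as the last step left them, time stands still between calls to the robot, and variables do not carry over. Pictures are saved under pics/ and viewed, on a budget of 10 in all, crops included, one or two more only if the job needs it, and the job is handed in when it is done.

Besides the shell and the picture viewer there is one more tool, called after "Emit:" as name([rows], argument=value, ...), one row to a line, values as JSON. play_rows: Moves the arm, as the interface text tells. Its arguments: {"type":"object","properties":{"motion":{"type":"array"},"force":{"type":"number"}},"required":["motion"]}

```bash
mkdir -p pics; cat > h.py <<'E'
import numpy as np, cv2
from cell import arm
def world(p,u,v,z=None):
    R=cv2.Rodrigues(np.array(p["rvec"],float))[0]; t=np.array(p["tvec"],float).ravel()
    r=np.linalg.inv(p["K"])@np.array([u,v,1.0])
    if z is None:
        d=p["depth"][int(round(v)),int(round(u))]; return R.T@(r*d-t)
    c=-R.T@t; w=R.T@r; return c+w*(z-c[2])/w[2]
def proj(p,X):
    return cv2.projectPoints(np.array(X,float).reshape(-1,3),np.array(p["rvec"],float),np.array(p["tvec"],float),np.array(p["K"],float),None)[0].reshape(-1,2)
E
python3 - <<'E'
from h import *
s=arm.observe(); print(s)
for n in("top","side"):
    p=arm.get_image(n); cv2.imwrite(f"pics/{n}0.png",cv2.resize(p["img"],(800,600)))
    R=cv2.Rodrigues(np.array(p["rvec"],float))[0]; print(n,-R.T@np.array(p["tvec"]).ravel(),R[2],p["K"][0][0])
    for q in("pen","gate","latch","tab","bar_end","post","glass0","tamper","jug","canister","dosing_cup"):
        for d in arm.look_for(p,q)[:2 if q!="glass0" else 3]:
            b=np.array(d["box"])*[512,384,512,384]; u,v=b[0]+b[2]/2,b[1]+b[3]/2
            print(q,round(d["score"],2),b.round(),world(p,min(u,511),min(v,383)).round(3))
    np.savez(f"{n}0.npz",**{k:p[k] for k in("img","depth","K","rvec","tvec")})
E
```

```text
{'clock': 0.0, 'joints': array([ 1.01939284,  0.43519977,  0.02496117,  1.5740945 , -0.0116252 ,
        1.13397371, -0.07508284]), 'dq': array([-6.74946644e-04,  1.10047905e-03, -1.72794151e-04, -3.25286593e-04,
       -1.04830382e-03,  1.00404159e-05, -6.25115756e-05]), 'joint_efforts': array([ 3.93004711e-06, -6.67861533e+01,  9.84403342e-01, -3.14463544e+01,
       -6.08418253e-02,  4.29270440e-02,  1.39097669e-04]), 'position': array([ 0.27092468, -0.56266956,  0.22596024]), 'ee_rot': array([-2.65941400e+00,  1.67110969e+00,  2.12243756e-03]), 'force': array([0.11808327, 1.07579661, 0.28174088]), 'ft_torque': array([-0.0188139 , -0.000189  , -0.01591047]), 'width': 0.9989430558657157}
top [ 0.44455235 -0.08720065  1.8489114 ] [ 0.10939344 -0.01856787 -0.99382509] 494.562593187833
pen 0.63 [187. 139.  72. 119.] [ 0.6    0.012 -0.001]
gate 0.64 [188. 202.  54.  56.] [0.482 0.03  0.115]
latch 0.32 [249. 199.  14.  31.] [ 0.535 -0.112  0.08 ]
tab 0.71 [196. 213.  42.  45.] [0.46  0.021 0.168]
tab 0.26 [186. 201.  57.  56.] [0.483 0.041 0.002]
bar_end 0.66 [193. 214.  49.  47.] [0.45
[... 795 characters left out ...]
5.  21.  22.] [ 0.656  0.199 -0.   ]
bar_end 0.95 [241. 221.  70.  16.] [0.454 0.031 0.136]
post 0.86 [272. 184.  23.  45.] [ 0.524 -0.105  0.091]
post 0.41 [228. 196.  21.  23.] [0.641 0.001 0.092]
glass0 0.95 [229. 192.  19.  28.] [ 0.641 -0.001  0.094]
glass0 0.83 [221. 183.  17.  29.] [ 0.713 -0.029  0.07 ]
glass0 0.57 [195. 199.  18.  25.] [0.721 0.091 0.089]
tamper 0.93 [218. 267.  17.  28.] [0.492 0.228 0.039]
jug 0.94 [289. 181.  31.  33.] [ 0.501 -0.203  0.078]
jug 0.6 [272. 181.  25.  51.] [ 0.516 -0.098  0.1  ]
canister 0.74 [337. 140.  16.  30.] [ 0.516 -0.497  0.085]
canister 0.23 [197. 195.  17.  32.] [0.717 0.085 0.092]
dosing_cup 0.85 [188. 244.  18.  25.] [0.619 0.227 0.055]
```

```bash
python3 - <<'E'
import cv2,numpy as np
a=np.load("top0.npz")["img"][130:280,150:290]; b=np.load("side0.npz")["img"][170:300,175:325]
a=cv2.resize(a,None,fx=4,fy=4,interpolation=2)[:600,:400+160]; cv2.imwrite("pics/a.png",a)
cv2.imwrite("pics/b.png",cv2.resize(b,None,fx=4.6,fy=4.6,interpolation=2))
E
```

```text
(no output)
```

View pics/a.png

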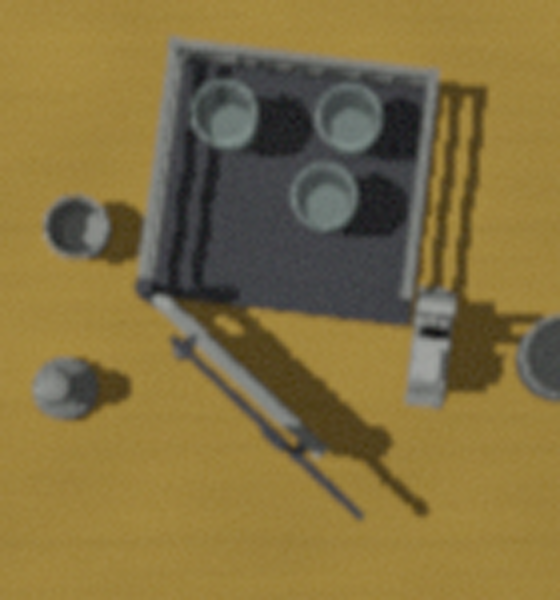

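View pics/b.png

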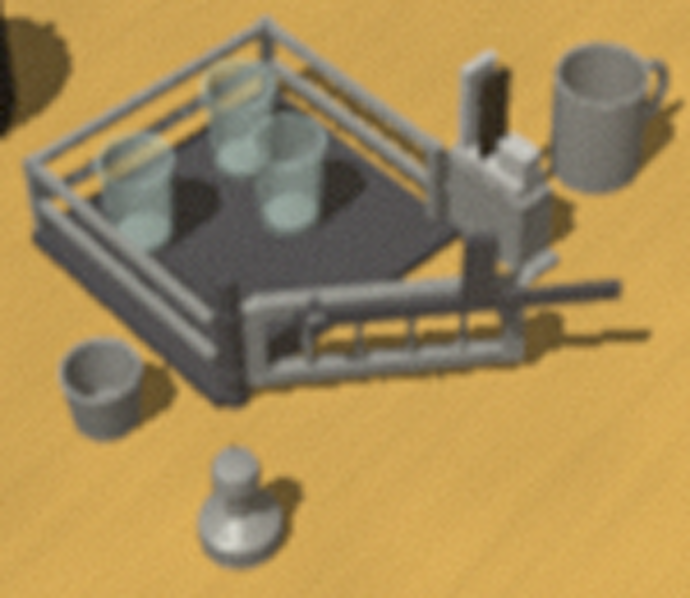

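```bash
python3 - <<'E'
from h import *
p=np.load("top0.npz"); s=np.load("side0.npz")
T=lambda x,y,z:world(p,150+(x+.5)/4-.5,130+(y+.5)/4-.5,z)
S=lambda x,y,z:world(s,175+(x+.5)/4.6-.5,170+(y+.5)/4.6-.5,z)
for n,a in dict(hinge=(148,288,.1),raiLB=(175,45,.09),raiRB=(434,75,.09),railRF=(407,297,.09),railLF=(146,285,.09),gate0=(160,297,.105),gate1=(318,447,.105),barA=(180,345,.1),barB=(362,517,.1),tab=(290,452,.167),tab2=(272,435,.167),
  plateL=(415,293,.168),plateR=(456,293,.168),padface=(433,336,.168),strback=(433,340,.113),strF=(425,405,.113),strFlow=(425,405,.093)).items(): print(n,T(*a).round(4))
print("side")
for n,a in dict(barB=(620,290,.1),barA=(315,318,.1),gate1=(520,285,.105),tab=(480,235,.167),hinge=(232,290,.105),platetopL=(465,65,.168),platetopR=(492,55,.168),padR=(508,70,.168)).items(): print(n,S(*a).round(4))
# depth points tall: tab & post
for nm,c,box in(("top",p,(185,265,190,265)),("side",s,(220,320,175,260))):
    u,v=np.meshgrid(np.arange(box[0],box[1]),np.arange(box[2],box[3])); d=c["depth"][v,u]
    R=cv2.Rodrigues(c["rvec"])[0]; r=np.stack([u,v,np.ones_like(u)],-1)@np.linalg.inv(c["K"]).T*d[...,None]
    X=((r-c["tvec"].ravel())@R)[d>0]
    for z0,z1 in((.15,.19),(.108,.15)):
        q=X[(X[:,2]>z0)&(X[:,2]<z1)]; print(nm,z0,len(q)); print(q[np.argsort(q[:,1])].round(3)[:60:2].tolist())
E
```

```text
hinge [0.5798 0.1339 0.1   ]
raiLB [0.8002 0.1149 0.09  ]
raiRB [ 0.7741 -0.1187  0.09  ]
railRF [ 0.5733 -0.0951  0.09  ]
railLF [0.5832 0.137  0.09  ]
gate0 [0.5715 0.1226 0.105 ]
gate1 [ 0.4404 -0.0176  0.105 ]
barA [0.5295 0.1049 0.1   ]
barB [ 0.3796 -0.0564  0.1   ]
tab [0.4363 0.0035 0.167 ]
tab2 [0.4506 0.0188 0.167 ]
plateL [ 0.5711 -0.1015  0.168 ]
plateR [ 0.5712 -0.1365  0.168 ]
padface [ 0.5345 -0.117   0.168 ]
strback [ 0.5339 -0.1179  0.113 ]
strF [ 0.4771 -0.1111  0.113 ]
strFlow [ 0.4775 -0.1114  0.093 ]
side
barB [ 0.3801 -0.0546  0.1   ]
barA [0.5288 0.1034 0.1   ]
gate1 [ 0.4349 -0.0093  0.105 ]
tab [0.4521 0.0176 0.167 ]
hinge [0.5879 0.1246 0.105 ]
platetopL [ 0.5665 -0.1104  0.168 ]
platetopR [ 0.5579 -0.1321  0.168 ]
padR [ 0.5386 -0.1266  0.168 ]
top 0.15 66
[[0.56, -0.134, 0.172], [0.554, -0.131, 0.16], [0.56, -0.131, 0.176], [0.54, -0.128, 0.165], [0.557, -0.128, 0.169], [0.56, -0.127, 0.175], [0.54, -0.124, 0.165], [0.543, -0.124, 0.171], [0.56, -0.124, 0.173], [0.554, -0.121, 0.157], [0.543, -0.121, 0.173], [0.556, -0.121, 0.177], [0.54, -0.117, 0.167], [
[... 1866 characters left out ...]
.539, -0.13, 0.112], [0.537, -0.128, 0.111], [0.54, -0.126, 0.11], [0.536, -0.125, 0.133], [0.52, -0.123, 0.11], [0.537, -0.122, 0.11], [0.506, -0.121, 0.11], [0.536, -0.12, 0.141], [0.525, -0.118, 0.11], [0.512, -0.118, 0.114], [0.535, -0.118, 0.148], [0.534, -0.117, 0.139], [0.516, -0.117, 0.112], [0.52, -0.116, 0.115], [0.497, -0.115, 0.116], [0.527, -0.115, 0.112], [0.513, -0.114, 0.112], [0.535, -0.113, 0.132], [0.539, -0.113, 0.116], [0.517, -0.112, 0.115], [0.556, -0.112, 0.12], [0.538, -0.112, 0.121], [0.52, -0.111, 0.114], [0.534, -0.111, 0.148], [0.556, -0.111, 0.149], [0.502, -0.11, 0.111], [0.537, -0.11, 0.128], [0.497, -0.11, 0.115], [0.505, -0.109, 0.11], [0.559, -0.109, 0.14]]
```

```bash
cat >> h.py <<'E'
from scipy.spatial.transform import Rotation as Ro
PSI=-.11; H=np.array([.580,.1355,0]); EU=.004; SG=None
def axes(g):
    a=g-PSI; return np.array([-np.sin(a),-np.cos(a),0]),np.array([-np.cos(a),np.sin(a),0])
def pose(g,phi=0,up=0,sgn=1,en=0,eu=None,dphi=0,ez=0):
    u,n=axes(g); z=np.array([0,0,1.]); eu=EU if eu is None else eu
    b=np.cos(phi)*u+np.sin(phi)*z; w=-np.sin(phi)*u+np.cos(phi)*z
    P=H+.06*u+(.016+en)*n+(.1)*z+(.115+eu)*b+(.045-.019+ez+up)*w
    x=sgn*n; zt=-w; return P,np.stack([x,np.cross(zt,x),zt],1)
def rel(st,P,R,claw=1):
    R0=Ro.from_rotvec(st["ee_rot"]).as_matrix()
    return [claw]+(R0.T@(P-st["position"])*1000).round(1).tolist()+Ro.from_matrix(R0.T@R).as_rotvec().round(3).tolist()
E
python3 - <<'E'
from h import *
s=arm.observe(); print(Ro.from_rotvec(s["ee_rot"]).as_matrix().round(3))
for sg in(1,-1):
  P,R=pose(.64,0,.1,sg); print(P,rel(s,P,R))
E
```

```text
[[ 0.434 -0.901 -0.   ]
 [-0.901 -0.434 -0.   ]
 [ 0.     0.    -1.   ]]
[0.44627964 0.01543391 0.226     ] [1, -445.3, -408.8, 0.7, -0.0, -0.0, 2.769]
[0.44627964 0.01543391 0.226     ] [1, -445.3, -408.8, 0.7, 0.0, -0.0, -0.372]
```

Emit:
play_rows([
  [1, -40, -35, -40, 0, 0, 0],
  [1, -80, -70, -50, 0, 0, -0.1],
  [1, -445, -409, -50, 0, 0, -0.372],
  [1, -445, -409, -50, 0, 0, -0.372],
  [1, -445, -409, -50, 0, 0, -0.372],
  [1, -445, -409, -50, 0, 0, -0.372],
  [1, -445, -409, -50, 0, 0, -0.372],
  [1, -445, -409, -50, 0, 0, -0.372],
  [1, -445, -409, -50, 0, 0, -0.372],
  [1, -445, -409, -50, 0, 0, -0.372],
], force=12)

```text
clock: 2.2
position: [0.4125, -0.0943, 0.2759]
ee_rot: [2.923, -1.151, 0.002]
force: [2.0, -0.7, -0.2]
width: 0.999
```

```bash
python3 - <<'E'
from h import *
s=arm.observe(); P,R=pose(.64,0,.06,-1); print(P,rel(s,P,R))
E
```

```text
[0.44627964 0.01543391 0.186     ] [1, -50.3, -103.3, 89.9, -0.0, -0.001, -0.0]
```

Emit:
play_rows([
  [1, -25, -50, 20, 0, 0, 0],
  [1, -50, -103, 60, 0, 0, 0],
  [1, -50, -103, 90, 0, 0, 0],
  [1, -50, -103, 90, 0, 0, 0],
  [1, -50, -103, 90, 0, 0, 0],
])

```text
clock: 2.7
position: [0.4456, 0.0154, 0.1852]
ee_rot: [2.923, -1.148, -0.002]
force: [-0.0, -0.3, 0.1]
width: 1.001
```

```bash
python3 - <<'E'
from h import *
p=arm.get_image("side"); s=arm.observe(); print(s["position"],s["force"])
P,R=pose(.64,0,.0,-1)
T=P+[0,0,.019]; print(T,proj(p,[T,T+[0,0,.022],P]))
u0,v0=200,150
im=p["img"][v0:v0+130,u0:u0+150].copy(); im=cv2.resize(im,None,fx=4.6,fy=4.6,interpolation=2)
for q in proj(p,[T+[0,0,.022],s["position"]]): cv2.circle(im,tuple(int(x) for x in ((q-[u0,v0]+.5)*4.6)),4,(0,0,255),1)
cv2.imwrite("pics/c.png",im)
E
```

```text
[0.44630654 0.0145989  0.18619609] [ 0.17479164 -0.20696328  0.50091277]
[0.44627964 0.01543391 0.145     ] [[280.61062956 225.92165336]
 [280.83734404 221.18554992]
 [280.41872569 229.93055721]]
```

View pics/c.png

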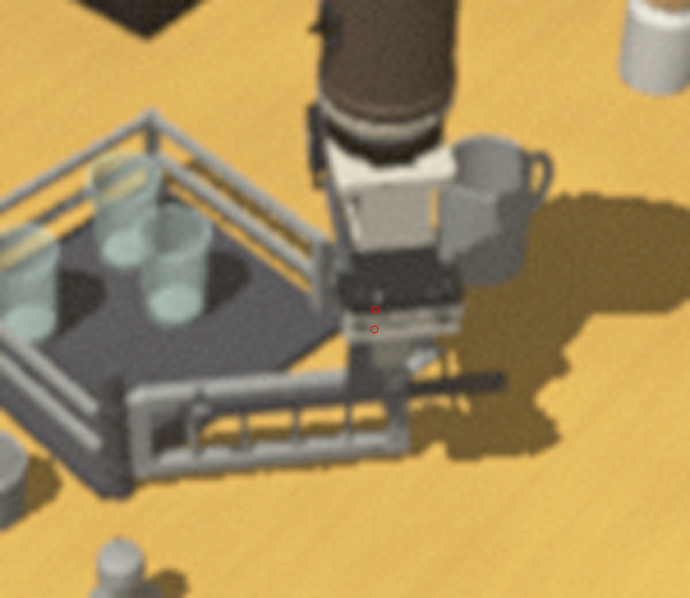

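The side view shows the open gripper straddling the dark tab (about x 352–395, y 340–390 in the crop), with the predicted pinch column at x≈375, so it is aligned. I'll descend and pinch.

Emit:
play_rows([
  [1, 0, 0, 20, 0, 0, 0],
  [1, 0, 0, 40, 0, 0, 0],
  [1, 0, 0, 59, 0, 0, 0],
  [1, 0, 0, 59, 0, 0, 0],
  [-0.3, 0, 0, 59, 0, 0, 0],
  [-1, 0, 0, 59, 0, 0, 0],
  [-1, 0, 0, 59, 0, 0, 0],
  [-1, 0, 0, 59, 0, 0, 0],
  [-1, 0, 0, 59, 0, 0, 0],
], force=12)

```text
clock: 3.65
position: [0.4466, 0.0145, 0.1276]
ee_rot: [2.923, -1.151, 0.002]
force: [0.8, -0.8, 0.3]
width: 0.618
```

```bash
python3 - <<'E'
from h import *
s=arm.observe(); print(s["position"],s["force"],s["ft_torque"],s["width"],s["clock"])
for phi in (.06,.12,.18,.22):
  P,R=pose(.64,phi,0,-1); print(rel(s,P,R,-1))
E
```

```text
[0.4466075  0.01454876 0.12760579] [ 0.75151007 -0.80080171  0.34154043] [-0.02666893 -0.07501071 -0.10071859] 0.61760972175391 3.65
[-1, -0.8, -2.2, -5.5, -0.06, -0.002, -0.0]
[-1, -0.8, -4.4, -12.5, -0.12, -0.002, -0.0]
[-1, -0.8, -7.0, -19.3, -0.18, -0.002, -0.001]
[-1, -0.8, -9.0, -23.7, -0.22, -0.002, -0.001]
```

Emit:
play_rows([
  [-1, 0, 0, 1, 0, 0, 0],
  [-1, 0, 0, 1, 0, 0, 0],
  [-1, 0, 0, 1, 0, 0, 0],
  [-1, 0, 0, 1, 0, 0, 0],
  [-1, 0, 0, 1, 0, 0, 0],
  [-1, 0, 0, 1, 0, 0, 0],
  [-1, 0, 0, 1, 0, 0, 0],
  [-1, 0, 0, 1, 0, 0, 0],
])

```text
clock: 4.45
position: [0.4465, 0.0146, 0.1265]
ee_rot: [2.923, -1.151, 0.002]
force: [-0.7, 0.5, 0.6]
width: 0.111
```

Pinched at 10 mm, which matches the tab thickness. Next, lift along the arc.

Emit:
play_rows([
  [-1, -0.4, -1, -3, -0.03, 0, 0],
  [-1, -0.8, -2.2, -6.5, -0.06, 0, 0],
  [-1, -0.8, -3.3, -10, -0.09, 0, 0],
  [-1, -0.8, -4.4, -13.5, -0.12, 0, 0],
  [-1, -0.8, -5.7, -17, -0.15, 0, 0],
  [-1, -0.8, -7, -20.5, -0.18, 0, 0],
  [-1, -0.8, -8, -22.5, -0.2, 0, 0],
  [-1, -0.8, -8, -22.5, -0.2, 0, 0],
  [-1, -0.8, -8, -22.5, -0.2, 0, 0],
], force=20)

```text
clock: 5.35
position: [0.4506, 0.0205, 0.149]
ee_rot: [2.746, -1.082, -0.108]
force: [-3.8, -2.7, 4.0]
width: 0.11
```

```bash
python3 - <<'E'
from h import *
s=arm.observe(); print(s["position"],s["force"],s["ft_torque"],s["width"],s["clock"])
p=arm.get_image("side")
u0,v0=200,150
im=p["img"][v0:v0+130,u0:u0+150].copy(); im=cv2.resize(im,None,fx=4.6,fy=4.6,interpolation=2)
cv2.imwrite("pics/d.png",im)
for g in (.64,.56,.48,.4,.32,.24,.2,.16,.12):
  P,R=pose(g,.2,0,-1); print(g,rel(s,P,R,-1))
E
```

```text
[0.45063619 0.02047252 0.14900696] [-3.82870319 -2.6824224   4.02467567] [-0.19282645  0.55366243  0.03581221] 0.10955445390800227 5.35
0.64 [-1, 0.2, -0.8, -0.3, 0.002, -0.001, -0.001]
0.56 [-1, 14.0, -0.1, -0.1, 0.002, 0.015, -0.079]
0.48 [-1, 27.8, -0.5, -0.2, 0.002, 0.031, -0.157]
0.4 [-1, 41.5, -2.0, -0.5, 0.002, 0.047, -0.236]
0.32 [-1, 55.0, -4.5, -1.0, 0.002, 0.063, -0.314]
0.24 [-1, 68.3, -8.0, -1.7, 0.002, 0.079, -0.393]
0.2 [-1, 74.8, -10.2, -2.1, 0.002, 0.087, -0.432]
0.16 [-1, 81.2, -12.6, -2.6, 0.002, 0.095, -0.471]
0.12 [-1, 87.6, -15.3, -3.2, 0.002, 0.103, -0.51]
```

View pics/d.png

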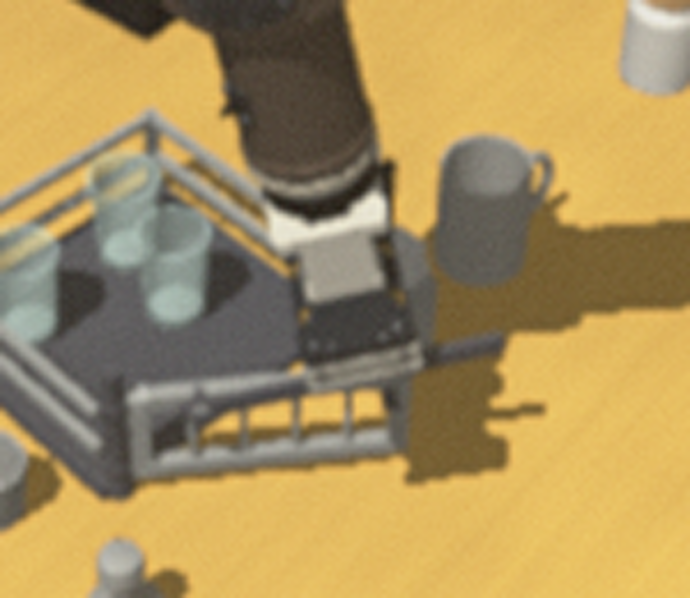

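The bar is visibly raised (its tip at about (500,345), up from (500,380)). Swing partway.

Emit:
play_rows([
  [-1, 6, 0.5, 0, 0, 0.007, -0.035],
  [-1, 14, 0.5, 0, 0, 0.015, -0.079],
  [-1, 21, 0.4, 0, 0, 0.023, -0.118],
  [-1, 27.8, 0.3, -0.2, 0, 0.031, -0.157],
  [-1, 34.6, -0.4, -0.3, 0, 0.039, -0.197],
  [-1, 41.5, -1.2, -0.5, 0, 0.047, -0.236],
  [-1, 48.3, -2.4, -0.7, 0, 0.055, -0.275],
  [-1, 55, -3.7, -1, 0, 0.063, -0.314],
  [-1, 61.6, -5.3, -1.3, 0, 0.071, -0.354],
  [-1, 61.6, -5.3, -1.3, 0, 0.071, -0.354],
])

```text
clock: 6.4
position: [0.5001, -0.0178, 0.1491]
ee_rot: [2.888, -0.569, -0.057]
force: [-1.0, 0.1, -0.4]
width: 0.104
```

```bash
python3 - <<'E'
from h import *
s=arm.observe(); print(s["position"],s["force"],s["ft_torque"],s["width"],s["clock"])
u,n=axes(.28); print("f_n",s["force"]@n,"f_u",s["force"]@u)
for g in (.28,.24,.2,.16,.12,.1,.08,.06):
  P,R=pose(g,.2,0,-1); print(g,rel(s,P,R,-1))
E
```

```text
[ 0.50008619 -0.01777828  0.14910411] [-1.04489347  0.120253   -0.39461473] [ 0.2013181  -0.18316728  0.07265083] 0.1041053252293993 6.4
f_n 1.0121502360788235 f_u 0.28603330626828727
0.28 [-1, -0.4, -0.7, -0.2, 0.001, -0.0, 0.001]
0.24 [-1, 6.5, -0.2, -0.1, 0.001, 0.008, -0.039]
0.2 [-1, 13.4, 0.1, -0.0, 0.001, 0.016, -0.078]
0.16 [-1, 20.3, 0.0, -0.0, 0.001, 0.024, -0.117]
0.12 [-1, 27.2, -0.3, -0.1, 0.001, 0.032, -0.156]
0.1 [-1, 30.6, -0.6, -0.1, 0.001, 0.036, -0.176]
0.08 [-1, 34.0, -0.9, -0.2, 0.001, 0.04, -0.195]
0.06 [-1, 37.4, -1.3, -0.3, 0.001, 0.043, -0.215]
```

Emit:
play_rows([
  [-1, 3, 0.3, 0, 0, 0.004, -0.02],
  [-1, 6.5, 0.5, 0, 0, 0.008, -0.039],
  [-1, 10, 0.7, 0, 0, 0.012, -0.058],
  [-1, 13.4, 0.8, 0, 0, 0.016, -0.078],
  [-1, 16.8, 0.8, 0, 0, 0.02, -0.098],
  [-1, 20.3, 0.7, 0, 0, 0.024, -0.117],
  [-1, 23.8, 0.6, 0, 0, 0.028, -0.137],
  [-1, 27.2, 0.4, 0, 0, 0.032, -0.156],
  [-1, 30.6, 0.1, -0.1, 0, 0.036, -0.176],
  [-1, 30.6, 0.1, -0.1, 0, 0.036, -0.176],
])

```text
clock: 7.4
position: [0.5288, -0.0295, 0.1492]
ee_rot: [2.926, -0.307, -0.03]
force: [0.2, -0.2, -1.6]
width: 0.108
```

```bash
python3 - <<'E'
from h import *
p=arm.get_image("top");q=arm.get_image("side");s=arm.observe(); print(s["position"],s["force"],s["ft_torque"],s["width"],s["clock"])
u,n=axes(.1); print("f_n",s["force"]@n,"f_u",s["force"]@u)
for g in (.1,.08,.06,.04,.03,.02,.01,0):
  P,R=pose(g,.2,0,-1); print(g,rel(s,P,R,-1))
a=cv2.resize(p["img"][180:245,210:285],None,fx=8,fy=8,interpolation=2)[:, :400+200]
b=cv2.resize(q["img"][175:250,220:320],None,fx=7,fy=7,interpolation=2)
cv2.imwrite("pics/e.png",a); cv2.imwrite("pics/f.png",b)
E
```

```text
[ 0.52840107 -0.02941348  0.14920439] [ 0.67391078 -0.21772522 -1.64079142] [ 0.41064361 -0.24661521 -0.03950953] 0.10903820629156229 7.5
f_n -0.7044925566533117 f_u 0.07245861834786821
0.1 [-1, 0.1, -0.6, -0.0, 0.001, -0.0, 0.0]
0.08 [-1, 3.5, -0.3, 0.0, 0.001, 0.004, -0.02]
0.06 [-1, 7.0, -0.1, 0.1, 0.001, 0.008, -0.039]
0.04 [-1, 10.4, 0.0, 0.1, 0.001, 0.012, -0.059]
0.03 [-1, 12.1, 0.1, 0.1, 0.001, 0.014, -0.069]
0.02 [-1, 13.8, 0.1, 0.1, 0.001, 0.016, -0.078]
0.01 [-1, 15.6, 0.1, 0.1, 0.001, 0.018, -0.088]
0 [-1, 17.3, 0.1, 0.1, 0.001, 0.02, -0.098]
```

View pics/e.png

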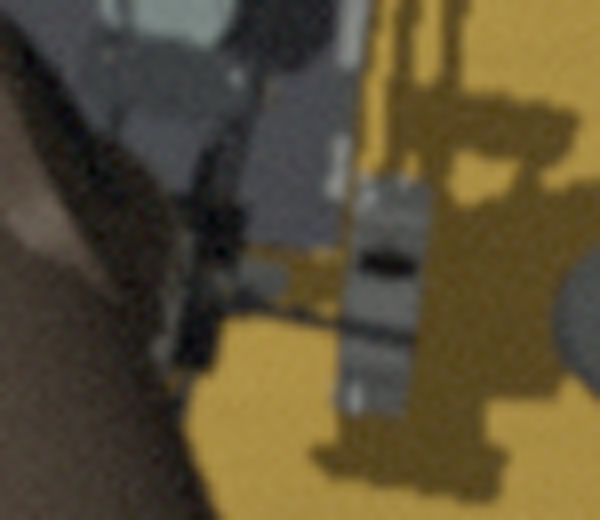

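View pics/f.png

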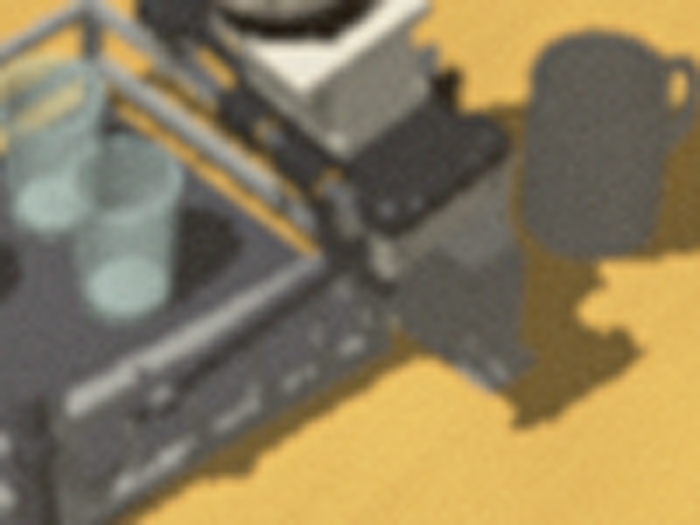

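```bash
python3 - <<'E'
from h import *
p=np.load("top0.npz")
T=lambda x,y,z:world(p,210+(x+.5)/8-.5,180+(y+.5)/8-.5,z)
ex=np.array([np.cos(PSI),np.sin(PSI),0]); O=H+.255*axes(0)[0]+.016*axes(0)[1]
for n,a in dict(bar1=(300,316,.126),bar=(378,331,.14),tip=(412,338,.146),pad=(388,277,.168),strF=(372,410,.113)).items():
    X=T(*a); print(n,X.round(4),"off mm",((X-O)@ex*1000).round(1))
E
```

```text
bar1 [ 0.5177 -0.0801  0.126 ] off mm -22.2
bar [ 0.5108 -0.1138  0.14  ] off mm -25.4
tip [ 0.5076 -0.1284  0.146 ] off mm -27.0
pad [ 0.5326 -0.1176  0.168 ] off mm -3.3
strF [ 0.4773 -0.1117  0.113 ] off mm -58.9
```

Gate is at about 0.10 rad, with the bar over the striker and 18–21 mm of bar travel left to the pad. Close most of that, then feel for the pad.

Emit:
play_rows([
  [-1, 2, 0.4, 0, 0, 0.002, -0.011],
  [-1, 4, 0.5, 0, 0, 0.004, -0.022],
  [-1, 6, 0.6, 0, 0, 0.006, -0.033],
  [-1, 8, 0.7, 0, 0, 0.009, -0.045],
  [-1, 9, 0.7, 0, 0, 0.01, -0.051],
  [-1, 9, 0.7, 0, 0, 0.01, -0.051],
  [-1, 9, 0.7, 0, 0, 0.01, -0.051],
])

```text
clock: 8.2
position: [0.5371, -0.0319, 0.1493]
ee_rot: [2.932, -0.232, -0.023]
force: [0.7, 2.4, -3.1]
width: 0.109
```

```bash
cat > m.py <<'E'
from h import *
s=arm.observe(); R0=Ro.from_rotvec(s["ee_rot"]).as_matrix()
u,n=axes(.03); print(s["clock"],s["position"].round(4),"f_n",(s["force"]@n).round(2),"f_u",(s["force"]@u).round(2),"fz",s["force"][2].round(2),s["ft_torque"].round(3))
print("bar off at 255 from TCP:",np.round(((s["position"]-H)@np.array([np.cos(PSI),np.sin(PSI),0])*1000),2))
for g in (.05,.04,.03,.02,.01): print(g,rel(s,*pose(g,.2,0,-1),-1))
E
python3 m.py
```

```text
8.2 [ 0.5371 -0.0319  0.1493] f_n -0.34 f_u -2.43 fz -3.06 [ 0.631 -0.423 -0.071]
bar off at 255 from TCP: -24.29
0.05 [-1, -0.3, -0.6, 0.0, 0.001, -0.0, 0.002]
0.04 [-1, 1.4, -0.5, 0.1, 0.001, 0.002, -0.008]
0.03 [-1, 3.1, -0.3, 0.1, 0.001, 0.004, -0.018]
0.02 [-1, 4.9, -0.2, 0.1, 0.001, 0.006, -0.027]
0.01 [-1, 6.6, -0.1, 0.1, 0.001, 0.008, -0.037]
```

Emit:
play_rows([
  [-1, 0.7, 0, 0, 0, 0.001, -0.004],
  [-1, 1.4, 0, 0, 0, 0.002, -0.008],
  [-1, 1.4, 0, 0, 0, 0.002, -0.008],
  [-1, 1.4, 0, 0, 0, 0.002, -0.008],
])

```text
clock: 8.6
position: [0.5385, -0.0322, 0.1493]
ee_rot: [2.933, -0.22, -0.022]
force: [0.9, 1.8, -3.6]
width: 0.112
```

```bash
python3 m.py|head -2
```

```text
8.6 [ 0.5385 -0.0322  0.1493] f_n -0.62 f_u -1.95 fz -3.58 [ 0.472 -0.333 -0.054]
bar off at 255 from TCP: -22.88
```

Emit:
play_rows([
  [-1, 0.5, 0, 0, 0, 0, -0.003],
  [-1, 0.9, 0, 0, 0, 0.001, -0.005],
  [-1, 0.9, 0, 0, 0, 0.001, -0.005],
  [-1, 0.9, 0, 0, 0, 0.001, -0.005],
])

```text
clock: 9.0
position: [0.5393, -0.0324, 0.1493]
ee_rot: [2.933, -0.213, -0.021]
force: [2.3, 1.3, -3.9]
width: 0.105
```

```bash
python3 m.py
```

```text
9.0 [ 0.5393 -0.0324  0.1493] f_n -2.08 f_u -1.56 fz -3.88 [ 0.393 -0.339 -0.094]
bar off at 255 from TCP: -21.97
0.05 [-1, -2.6, -0.8, 0.0, 0.001, -0.003, 0.015]
0.04 [-1, -0.9, -0.7, 0.1, 0.001, -0.001, 0.005]
0.03 [-1, 0.8, -0.5, 0.1, 0.001, 0.001, -0.005]
0.02 [-1, 2.5, -0.4, 0.1, 0.001, 0.003, -0.015]
0.01 [-1, 4.3, -0.2, 0.1, 0.001, 0.005, -0.024]
```

Emit:
play_rows([
  [-1, 0.4, 0, 0, 0, 0, -0.002],
  [-1, 0.8, 0, 0, 0, 0.001, -0.005],
  [-1, 0.8, 0, 0, 0, 0.001, -0.005],
  [-1, 0.8, 0, 0, 0, 0.001, -0.005],
])

```text
clock: 9.4
position: [0.5402, -0.0326, 0.1493]
ee_rot: [2.934, -0.205, -0.02]
force: [1.3, 0.5, -3.8]
width: 0.107
```

```bash
python3 m.py|head -2
```

```text
9.4 [ 0.5402 -0.0326  0.1493] f_n -1.18 f_u -0.65 fz -3.75 [ 0.353 -0.322 -0.097]
bar off at 255 from TCP: -21.11
```

Emit:
play_rows([
  [-1, 0.4, 0, 0, 0, 0, -0.002],
  [-1, 0.7, 0, 0, 0, 0.001, -0.004],
  [-1, 0.7, 0, 0, 0, 0.001, -0.004],
  [-1, 0.7, 0, 0, 0, 0.001, -0.004],
])

```text
clock: 9.8
position: [0.5409, -0.0327, 0.1493]
ee_rot: [2.934, -0.199, -0.019]
force: [1.4, 1.1, -3.3]
width: 0.108
```

```bash
python3 m.py|head -2
```

```text
9.8 [ 0.5409 -0.0327  0.1493] f_n -1.26 f_u -1.24 fz -3.33 [ 0.297 -0.265 -0.052]
bar off at 255 from TCP: -20.41
```

Emit:
play_rows([
  [-1, 0.4, 0, 0, 0, 0, -0.002],
  [-1, 0.7, 0, 0, 0, 0.001, -0.004],
  [-1, 0.7, 0, 0, 0, 0.001, -0.004],
  [-1, 0.7, 0, 0, 0, 0.001, -0.004],
])

```text
clock: 10.2
position: [0.5416, -0.0329, 0.1493]
ee_rot: [2.934, -0.194, -0.018]
force: [0.5, 0.6, -2.6]
width: 0.107
```

```bash
python3 m.py|head -2
```

```text
10.2 [ 0.5416 -0.0329  0.1493] f_n -0.44 f_u -0.68 fz -2.61 [ 0.263 -0.182 -0.027]
bar off at 255 from TCP: -19.66
```

Emit:
play_rows([
  [-1, 0.4, 0, 0, 0, 0, -0.002],
  [-1, 0.7, 0, 0, 0, 0.001, -0.004],
  [-1, 0.7, 0, 0, 0, 0.001, -0.004],
  [-1, 0.7, 0, 0, 0, 0.001, -0.004],
])

```text
clock: 10.6
position: [0.5423, -0.0331, 0.1493]
ee_rot: [2.935, -0.188, -0.017]
force: [1.0, -0.1, -1.9]
width: 0.11
```

```bash
python3 m.py|head -2
```

```text
10.6 [ 0.5423 -0.0331  0.1493] f_n -0.97 f_u -0.03 fz -1.9 [ 0.207 -0.092 -0.067]
bar off at 255 from TCP: -18.93
```

Emit:
play_rows([
  [-1, 0.4, 0, 0, 0, 0, -0.002],
  [-1, 0.7, 0, 0, 0, 0.001, -0.004],
  [-1, 0.7, 0, 0, 0, 0.001, -0.004],
  [-1, 0.7, 0, 0, 0, 0.001, -0.004],
])

```text
clock: 11.0
position: [0.543, -0.0332, 0.1494]
ee_rot: [2.935, -0.182, -0.016]
force: [1.3, 0.7, -2.4]
width: 0.113
```

```bash
python3 m.py|head -2
```

```text
11.0 [ 0.543  -0.0332  0.1494] f_n -1.15 f_u -0.87 fz -2.42 [ 0.241 -0.128 -0.118]
bar off at 255 from TCP: -18.22
```

Emit:
play_rows([
  [-1, 0.4, 0, 0, 0, 0, -0.002],
  [-1, 0.7, 0, 0, 0, 0.001, -0.004],
  [-1, 0.7, 0, 0, 0, 0.001, -0.004],
  [-1, 0.7, 0, 0, 0, 0.001, -0.004],
])

```text
clock: 11.4
position: [0.5436, -0.0333, 0.1493]
ee_rot: [2.935, -0.176, -0.016]
force: [0.1, -0.6, -0.9]
width: 0.111
```

```bash
python3 m.py|head -2
```

```text
11.4 [ 0.5436 -0.0333  0.1493] f_n -0.19 f_u 0.53 fz -0.94 [ 0.218  0.059 -0.205]
bar off at 255 from TCP: -17.61
```

Emit:
play_rows([
  [-1, 0.3, 0, 0, 0, 0, -0.002],
  [-1, 0.5, 0, 0, 0, 0.001, -0.003],
  [-1, 0.5, 0, 0, 0, 0.001, -0.003],
  [-1, 0.5, 0, 0, 0, 0.001, -0.003],
])

```text
clock: 11.8
position: [0.5439, -0.0333, 0.1493]
ee_rot: [2.935, -0.171, -0.015]
force: [-1.9, 0.5, -0.9]
width: 0.108
```

```bash
python3 m.py|head -2
```

```text
11.8 [ 0.5439 -0.0333  0.1493] f_n 1.98 f_u -0.26 fz -0.86 [ 0.285  0.517 -0.232]
bar off at 255 from TCP: -17.37
```

Contact: f_n rose about 3 N, the moment jumped, and progress slowed. Now lower along the arc.

```bash
python3 - <<'E'
from h import *
P,R=pose(.01,.2,0,-1); s=dict(position=P,ee_rot=Ro.from_matrix(R).as_rotvec())
for f in (.16,.12,.08,.04,0): print(f,rel(s,*pose(.01,f,0,-1),-1))
E
```

```text
0.16 [-1, -0.0, 0.9, 4.8, 0.04, -0.0, -0.0]
0.12 [-1, -0.0, 1.7, 9.6, 0.08, -0.0, -0.0]
0.08 [-1, -0.0, 2.3, 14.4, 0.12, -0.0, -0.0]
0.04 [-1, 0.0, 2.6, 19.3, 0.16, -0.0, -0.0]
0 [-1, 0.0, 2.8, 24.2, 0.2, -0.0, -0.0]
```

Emit:
play_rows([
  [-1, 0, 0.5, 2.4, 0.02, 0, 0],
  [-1, 0, 0.9, 4.8, 0.04, 0, 0],
  [-1, 0, 1.3, 7.2, 0.06, 0, 0],
  [-1, 0, 1.7, 9.6, 0.08, 0, 0],
  [-1, 0, 1.7, 9.6, 0.08, 0, 0],
  [-1, 0, 1.7, 9.6, 0.08, 0, 0],
])

```text
clock: 12.4
position: [0.5433, -0.0369, 0.14]
ee_rot: [3.016, -0.176, -0.009]
force: [-1.3, 1.3, -3.4]
width: 0.107
```

```bash
python3 m.py|head -2
```

```text
12.4 [ 0.5433 -0.0369  0.14  ] f_n 1.46 f_u -1.09 fz -3.42 [ 0.504  0.272 -0.143]
bar off at 255 from TCP: -17.52
```

Emit:
play_rows([
  [-1, 0, 0.3, 1.6, 0.013, 0, 0],
  [-1, 0, 0.5, 3.2, 0.027, 0, 0],
  [-1, 0, 0.7, 4.8, 0.04, 0, 0],
  [-1, 0, 0.7, 4.8, 0.04, 0, 0],
  [-1, 0, 0.7, 4.8, 0.04, 0, 0],
])

```text
clock: 12.9
position: [0.5431, -0.0384, 0.1352]
ee_rot: [3.055, -0.179, -0.006]
force: [-1.3, 0.5, -2.5]
width: 0.11
```

```bash
python3 m.py|head -2
```

```text
12.9 [ 0.5431 -0.0384  0.1352] f_n 1.4 f_u -0.33 fz -2.48 [ 0.116  0.275 -0.191]
bar off at 255 from TCP: -17.54
```

Emit:
play_rows([
  [-1, 0, 0.2, 1.6, 0.013, 0, 0],
  [-1, 0, 0.3, 3.2, 0.027, 0, 0],
  [-1, 0, 0.3, 4.8, 0.04, 0, 0],
  [-1, 0, 0.4, 6.2, 0.052, 0, 0],
  [-1, 0, 0.5, 7.4, 0.062, 0, 0],
  [-1, 0, 0.5, 7.4, 0.062, 0, 0],
  [-1, 0, 0.5, 7.4, 0.062, 0, 0],
])

```text
clock: 13.6
position: [0.5429, -0.0402, 0.1278]
ee_rot: [3.116, -0.184, -0.001]
force: [-1.9, -5.1, 0.3]
width: 0.109
```

```bash
python3 m.py|head -2
```

```text
13.6 [ 0.5429 -0.0402  0.1278] f_n 1.13 f_u 5.32 fz 0.29 [-0.96   0.436 -0.098]
bar off at 255 from TCP: -17.56
```

The bar is down to within about 1 mm of its level height, with no contact from below. Release and lift off.

Emit:
play_rows([
  [-0.7, 0, 0, 0, 0, 0, 0],
  [-0.5, 0, 0, 0, 0, 0, 0],
  [-0.2, 0, 0, 0, 0, 0, 0],
  [0, 0, 0, 0, 0, 0, 0],
  [0, 0, 0, 0, 0, 0, 0],
  [0, 0, 0, 0, 0, 0, 0],
  [0, 0, 0, 0, 0, 0, 0],
  [0, 0, 0, 0, 0, 0, 0],
])

```text
clock: 14.4
position: [0.5429, -0.0403, 0.1278]
ee_rot: [3.116, -0.184, -0.001]
force: [0.5, -0.1, -1.0]
width: 0.503
```

Emit:
play_rows([
  [0, 0, 0, -15, 0, 0, 0],
  [0, 0, 0, -40, 0, 0, 0],
  [0, 0, 0, -80, 0, 0, 0],
  [0, 0, 0, -120, 0, 0, 0],
  [0, -100, 0, -150, 0, 0, 0],
  [0, -150, 0, -150, 0, 0, 0],
  [0, -150, 0, -150, 0, 0, 0],
  [0, -150, 0, -150, 0, 0, 0],
])

```text
clock: 15.2
position: [0.3895, -0.019, 0.2784]
ee_rot: [3.113, -0.182, -0.002]
force: [0.4, -0.5, 0.8]
width: 0.503
```

```bash
python3 - <<'E'
from h import *
p=arm.get_image("top");q=arm.get_image("side");s=arm.observe(); print(s["position"],s["force"],s["width"],s["clock"])
cv2.imwrite("pics/g.png",cv2.resize(q["img"][160:290,180:330],None,fx=4.6,fy=4.6,interpolation=2))
R=cv2.Rodrigues(np.array(q["rvec"],float))[0]
O=H+.255*axes(0)[0]+.016*axes(0)[1]
# tab top points
for nm,c in(("side",q),("top",p)):
    K=np.array(c["K"]);Rm=cv2.Rodrigues(np.array(c["rvec"],float))[0]
    d=c["depth"];v,u=np.indices(d.shape);X=(np.stack([u,v,np.ones_like(u)],-1)@np.linalg.inv(K).T*d[...,None]-np.array(c["tvec"]).ravel())@Rm
    m=(d>0)&(abs(X[...,0]-.545)<.03)&(abs(X[...,1]+.037)<.03)&(X[...,2]>.11)&(X[...,2]<.2)
    Y=X[m]; print(nm,len(Y),np.percentile(Y,[2,50,98],axis=0).round(3).tolist() if len(Y) else "")
E
```

```text
[ 0.39367376 -0.01992921  0.27840147] [ 0.09429636  0.21568608 -0.10440633] 0.49743615634945465 15.3
side 99 [[0.535, -0.045, 0.111], [0.539, -0.03, 0.143], [0.548, -0.021, 0.169]]
top 45 [[0.536, -0.063, 0.11], [0.543, -0.039, 0.159], [0.564, -0.016, 0.172]]
```

View pics/g.png

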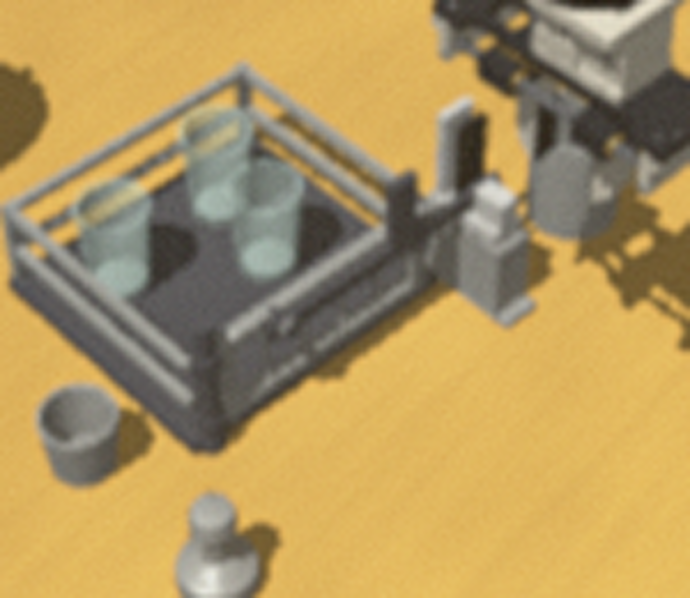

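The gate is shut and the bar lies between the striker (495,200) and the pad (465,150). The bar looks slightly steep in the picture, so check its level by projection.

```bash
python3 - <<'E'
from h import *
q=arm.get_image("side"); im=q["img"]; u0,v0=235,180
big=cv2.resize(im[v0:v0+65,u0:u0+75],None,fx=9,fy=9,interpolation=2)
g=.01;u,n=axes(g); P0=H+.06*u+.020*n
for phi,col in((0,(0,255,0)),(.06,(0,0,255))):
    for r in np.arange(.0,.22,.024):
        X=P0+[0,0,.1]+r*(np.cos(phi)*u+np.sin(phi)*np.array([0,0,1.]))+.007*np.array([0,0,1.])
        c=(proj(q,X)[0]-[u0,v0]+.5)*9; cv2.circle(big,tuple(int(x) for x in c),2,col,-1)
cv2.imwrite("pics/i.png",big)
E
```

```text
(no output)
```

View pics/i.png

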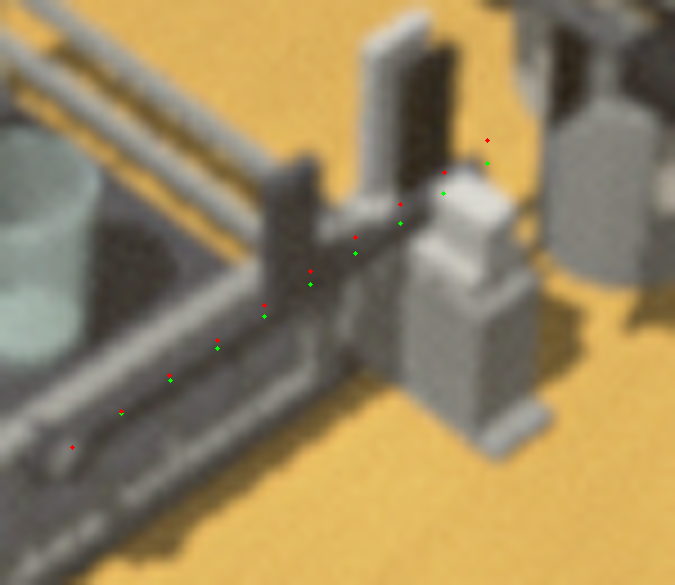

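```bash
python3 - <<'E'
from h import *
g=.01;u,n=axes(g); P0=H+.06*u
for nm in("side","top"):
  A=[]
  for k in range(3):
    c=arm.get_image(nm); d=c["depth"];v,w=np.indices(d.shape);Rm=cv2.Rodrigues(np.array(c["rvec"],float))[0]
    X=(np.stack([w,v,np.ones_like(w)],-1)@np.linalg.inv(c["K"]).T*d[...,None]-np.array(c["tvec"]).ravel())@Rm
    A.append(np.c_[((X-P0)@u)[d>0],((X-P0)@n)[d>0],X[...,2][d>0]])
  A=np.concatenate(A)
  for a,b in((.01,.04),(.04,.07),(.07,.1),(.13,.15),(.15,.17),(.17,.19),(.205,.218)):
    m=(A[:,0]>a)&(A[:,0]<b)&(abs(A[:,1]-.016)<.005)&(A[:,2]>.07)&(A[:,2]<.16); z=A[m,2]
    print(nm,a,len(z),np.percentile(z,[20,50,80,95]).round(4) if len(z) else "")
print(arm.observe()["clock"])
E
```

```text
side 0.01 88 [0.0964 0.1037 0.1072 0.1085]
side 0.04 88 [0.0969 0.1041 0.107  0.1089]
side 0.07 83 [0.0963 0.1044 0.1074 0.1161]
side 0.13 50 [0.0939 0.1027 0.107  0.1082]
side 0.15 50 [0.097  0.1035 0.1064 0.1109]
side 0.17 124 [0.0937 0.1136 0.1421 0.1537]
side 0.205 23 [0.1034 0.1056 0.1071 0.1148]
top 0.01 64 [0.1041 0.1067 0.1102 0.1129]
top 0.04 63 [0.102  0.107  0.1093 0.1131]
top 0.07 63 [0.102  0.1058 0.11   0.1132]
top 0.13 51 [0.1008 0.1055 0.1095 0.1162]
top 0.15 45 [0.104  0.1075 0.1107 0.114 ]
top 0.17 46 [0.0997 0.1054 0.1116 0.1463]
top 0.205 29 [0.1014 0.1067 0.1126 0.119 ]
15.65
```

The bar top is a constant 107 mm along its length, so it is level. Handing in.

```bash
python3 -c "
from cell import arm
print(arm.sign_off())"
```

```text
the job is handed in; nothing more can be done
None
```

The gate is shut and the latch bar lies level in the catch. I handed the job in at about 15.7 s of the 58 s allowed; sign-off gives no verdict, so the run is not confirmed as passed.

**What I did:** I pinched the thumb tab and lifted the bar about 0.2 rad, then swung the gate from about 0.64 rad until the bar was over the striker. I eased it on in steps of 1.4 mm or less at the tab until the bar just touched the buffer. I then lowered it along its arc, released it and backed the arm away.

**What the last checks showed:**
- **Bar level:** the depth images put the bar's top edge at about 107 mm along its whole length, including the tip beyond the post. That is the height of a level bar. In the side picture the bar first looked slightly steep, but projecting a level bar onto it matched.
- **Gate shut:** the side picture shows the bar between the striker and the buffer pad. The gate angle is about 0.01 rad, estimated from the tool position.
- **Gentle contact:** the force at the tool across the gate changed by about 3 N when the bar met the pad, roughly 2 N at the bar. I saw no sign of contact with the striker while lowering.
- **Clear of the scene:** the arm is well away from the pen. The glasses, cup and tamper look unmoved in the pictures. I did not measure them again, and the jug and canister got no clear look at the end.

The buffer was about 2–3 mm further back than the first camera estimate, so I went by feel for the final approach.

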